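# Tip the block into a bath step

## Task

Make the dolls a step for the bath: slide the standing orange block along the table until its foot bears firmly against the low grey threshold strip of the bathroom floor, then push slowly near its top so that it tips over the strip and lies on the floor board pointing at the tub, and finally slide it on until its end is pressed square and snug against the tub's white side panel, with a firm but light press (about 7 N on the tub) held for a moment. Do not pick the block up or ram it, do not strain the thin tub, and leave the other toys where they are.

Things in the scene. Friction and masses are not known exactly. Their poses are not given: they have to be found in the camera images.
- block: Loose orange wooden block, 32 (own x) x 50 (y) x 70 mm (z), 60 to 130 g, slides at 0.3 to 1.2 N. Origin: centre of its foot (underside). Starts upright on the table, a 50 x 70 face 10 to 55 mm short of the low stop, within 0.15 rad of square. Foot on the stop, it falls over past about 0.5 rad of tilt and then lies on a 50 x 70 face, foot some 8 mm out over it. Over 20 N by the robot rams it.
- block_top (a point): Centre of the block's 32 x 50 mm top face, 70 mm above its origin along its own z.
- bath_floor: Tiled dollhouse floor board fixed to the table, 260 (own x) x 280 (y) x 8 mm. Origin: centre of its underside. Own x points from its low edge (own x = -130 mm) to the tub. Along that edge runs a grey threshold strip, 260 long, also 8 mm high, which is the low stop: it stands out 0 to 12 mm beyond the edge, stiffly set, not measured: find it by feel. Its face is parallel to the edge.
- tub: Purple doll's bath with a white side panel, fixed on the board, axes as the board's: 110 (own x) x 170 (y) x 65 mm. Origin: centre of its underside, on the board. Purple wall facing the block: own x = -55 mm, 95 to 120 mm from the board's edge. The panel stands 2 to 16 mm in front of it (not measured: feel for it), parallel, rigid. 4 N or more on it for 0.3 s seats the block, over 13 N cracks it.
- jar: Small glass jar with a yellow cap, 36 mm across, 50 mm high, loose on the board beside the block's path, to the left or right. Origin: centre of its underside. Bystander.
- soap: Light blue toy soap bar, 30 x 20 x 14 mm, loose on the board on the other side from the jar. Origin: centre of its underside. Bystander.
- kettle: Silver toy kettle with a black bow handle, about 72 mm across, 78 mm high, loose on the table. Origin: centre of its underside. Bystander.
- chair: Cream and pink doll's chair, 70 x 70 x 124 mm, loose on the table. Origin: centre of its underside. Bystander.
- blue_block: Blue wooden cube, 40 mm, loose on the table. Origin: centre of its underside. Bystander.
- toy_cup: Yellow toy mug, 50 mm across, 40 mm high, loose on the table. Origin: centre of its underside. Bystander.
There are look-alikes about, which are no part of the job. Leave any blue or pink look-alike of the block alone.

How it is judged:
On the way, in this order (a step that is already met when the one before it is completed fails the run):
1. the block, still upright (within 0.12 rad), is pressed with its foot against the threshold strip (part of bath_floor) with more than 1.5 N for 0.2 s (contact force between block and bath_floor above 1.5 N and angle between block's own z axis and vertical below 0.12 rad), for 0.2 s.
2. the block tips slowly over the strip: its tilt is between 0.2 and 0.8 rad for 0.1 s while it bears on the board (angle between block's own z axis and vertical between 0.2 and 0.8 rad and contact force between block and bath_floor above 0.1 N), for 0.1 s.
3. the block has come to lie flat on the board, still clear of the tub (angle between block's own z axis and vertical between 1.47 and 1.67 rad and linear speed of block below 0.02 m/s and contact force between block and tub below 0.5 N), for 0.2 s.
4. the lying block is pressed against the tub's side panel (part of tub) with more than 4 N for 0.3 s (angle between block's own z axis and vertical between 1.45 and 1.69 rad and contact force between block and tub above 4 N), for 0.3 s.
At the end, for the whole second after the job is handed in: The block lies at rest on a wide face on the board (own z within 0.08 rad of level), pointing from the board's low edge to the tub within 0.1 rad, its top end 0 to 19 mm from the tub's purple wall (where the white panel can stand) and within 70 mm of that wall's middle (angle between block's own z axis and vertical between 1.49 and 1.65 rad and angle between the z axis of block and the x axis of bath_floor, either way round below 0.1 rad and x of block_top in the frame of tub between -0.074 and -0.055 m and y of block_top in the frame of tub between -0.07 and 0.07 m and x of block in the frame of tub below -0.11 m and z of block in the frame of bath_floor between 0.02 and 0.028 m and linear speed of block below 0.01 m/s and angular speed of block below 0.1 rad/s); the robot touches nothing.
It fails at once if the robot rams the block (more than 20 N) (contact force between any of the fingers, the arm and block above 20 N).
It fails at once if the block is pressed on the tub with more than 13 N (contact force between block and tub above 13 N).
It fails at once if the robot pushes on the tub itself with more than 8 N (contact force between any of the fingers, the arm and tub above 8 N).
It fails at once if the block is picked up (its foot's centre more than 60 mm above the table) (height (world z) of block above 0.06 m).
It fails at once if another toy is moved by more than 12 mm (distance of any of jar, soap, kettle, chair, blue_block, toy_cup from where it was at the start of the episode above 0.012 m).
It also fails if it takes over 72 s, if anything falls off the work surface, if the arm or the gripper's body presses on something with over 40 N, if the wrist force passes 120 N, or if a joint passes its speed limit or range.

## Robot

A 6-joint arm with a two-finger parallel gripper is mounted at the origin on the work surface. World frame = base frame: x ahead of the robot, y to its left, z up, the work surface at z = 0. Lengths are in m, angles in rad, forces in N, time in s.
With the tool pointing down it reaches from about 0.35 to 1 m from the base axis. Payload 7.1 kg.
Tool frame: the origin (TCP) lies midway between the tips of the shut fingers; the grasp point (between the pads) lies 19 mm behind it; z points along the fingers, y is the line along which they close (so a half turn about z gives the same grasp; the last joint's range is limited). The gripper opens to 85 mm and grips with 20 to 120 N. Pads are 22 mm wide; open, the fingers measure 114 mm over their backs; the gripper's body (76 mm by 85 mm) begins 54 mm behind the grasp point. The pads swing forward as they close: fully open they stand 13 mm farther back than shut.
Start: joints at [-1.322, 0.423, 1.63, -0, 1.089, -0.019], TCP at [0.165, -0.603, 0.231] pointing down, gripper open.
Joint ranges: [-3, 3], [-0.9, 2.11], [0.09, 2.58], [-1.31, 4.45], [0.11, 2.69], [-2.54, 2.54]. Speed limits (rad/s): [2.39, 2.39, 3.01, 3.14, 3.14, 3.14].

## Interface

Orientations are given as a unit quaternion [x, y, z, w].
In Python, from station import robot gives the robot as it stands.
- The arm moves only by the shell command python3 -m pendant 'ROWS' [OPENING] [FORCE]. ROWS is a JSON object of lists of equal length, an entry for each row: "linear": the shift along the tool's x, y, z as a fraction of full scale, a list of three; "angular": the turn, a rotation vector about the tool's x, y, z as a fraction of full scale, a list of three. A call has 1 to 8 rows; each row is the pose to reach, as a shift and turn from the pose commanded when the call began, along the tool's axes at that moment; what a row does not reach only later rows make up. Full scale, the value 1, is 0.15 m for a shift and 0.5 rad for a turn. A row lasts 1/10 s, in which the tool goes at most 50 mm and 8.59 degrees, less where a joint would pass 70% of its speed; a pose out of reach is approached as far as the arm can. A call with a number of a shift or a turn outside -1 to 1 is refused whole. A call with a gripper value outside its range is refused whole. OPENING is the opening, from -1 (shut) to 1 (fully open), set as the call begins (- or left out, the last holds). The fingers move at their own pace and stop on an object; FORCE is the grip in N (left out, the last holds). Time passes only in rows, so rows that repeat a pose let the fingers close. It gives the time, the measured TCP pose, the force, the opening and the grip force at its end, in the units of the state.
- robot.state(): the state, without advancing time (a new reading comes with each control period).
- robot.get_image(name): name is "side" or "top"; returns the picture (480x640x3 uint8, red, green, blue); there is no depth.
- robot.camera_model(name): a dict with "camera_matrix" (3x3 intrinsics, pixels), "dist" ([k1, k2, p1, p2, k3] as OpenCV has them; the pictures are not rectified), "pose" (4x4, takes a point from camera to world coordinates). Camera axes: x right, y up, looking along -z (the intrinsics and any distortion apply to the point x, -y, -z); pixel columns grow to the right and rows downward; lengths in m; the calibration is good to about 2 mm. A picture is of the moment at which its call begins. camera_model takes no time and is no camera call.
- robot.hand_in(): hands the job in; it is judged then, once.
The state is a dict: "clock": time; "joint_pos": joint angles; "joint_velocities": joint speeds; "joint_efforts": joint torques, N m; "ee_pos": TCP position; "ee_rot": TCP orientation; "wrist_force": force on the tool from outside, world axes, zero at the start; "ft_torque": the same for the moment, N m; "width": finger opening in m; "gripper_force": force on a finger pad.
Only numpy, scipy, OpenCV 4.12 (cv2) and the standard library are available. Lean on these libraries where they do the work, as an engineer would, in place of code of your own. Each camera call takes 0.05 s, during which the arm holds its last target. There are 200 camera calls.

## Working session

There is one attempt and no reset: what is moved stays moved. The work goes in short steps, Python scripts to look and compute and a shell command to move; the robot and the scene stay as the last step left them, time stands still between calls to the robot, and variables do not carry over. Pictures are saved under pics/ and viewed, at most 11 in all, crops included, and the job is handed in when it is done.

```bash
mkdir -p pics; ls; python3 - <<'E'
from station import robot
import cv2
for n in("side","top"):
    im=robot.get_image(n); cv2.imwrite(f"pics/{n}0.png",im[:,:,::-1])
    m=robot.camera_model(n); print(n,m)
print(robot.state())
E
```

```text
pics
side {'camera_matrix': array([[538.01091046,   0.        , 320.17031274],
       [  0.        , 538.01091046, 242.31260361],
       [  0.        ,   0.        ,   1.        ]]), 'dist': array([-0.04818975,  0.        ,  0.        ,  0.        ,  0.        ]), 'pose': array([[-0.70344997,  0.49862117, -0.50649291, -0.09518613],
       [-0.7107366 , -0.49008015,  0.50465327,  0.66366687],
       [ 0.00340868,  0.71498138,  0.69913519,  0.980526  ],
       [ 0.        ,  0.        ,  0.        ,  1.        ]])}
top {'camera_matrix': array([[452.23112539,   0.        , 321.04528849],
       [  0.        , 452.23112539, 239.53055442],
       [  0.        ,   0.        ,   1.        ]]), 'dist': array([-0.08632125,  0.        ,  0.        ,  0.        ,  0.        ]), 'pose': array([[-0.01596488,  0.99760144, -0.06735349,  0.4701733 ],
       [-0.99986389, -0.01620888, -0.00307771,  0.00456373],
       [-0.00416205,  0.06729519,  0.99772443,  1.11569908],
       [ 0.        ,  0.        ,  0.        ,  1.        ]])}
{'clock': 0.1, 'joint_pos': array([-1.32202818e+00,  4.23770802e-01,  1.63063717e+00, -2.20053308e-06,
        1.08858669e+00, -1.89802540e-02]), 'joint_velocities': array([-0.00061233, -0.00071495, -0.00180477,  0.00138808,  0.00132869,
       -0.00068207]), 'joint_efforts': array([-3.57380177e-04, -5.58425653e+01, -2.82444370e+01, -1.10906351e-04,
        2.97867038e-03,  1.38818535e-05]), 'ee_pos': array([ 0.1652622 , -0.60223104,  0.23061017]), 'ee_rot': array([ 9.91051913e-01,  1.33475143e-01, -8.13320685e-05, -6.96270630e-04]), 'wrist_force': array([-0.0863273 , -0.00030825,  0.25634187]), 'ft_torque': array([ 0.05119844, -0.000567  , -0.0052754 ]), 'gripper_force': 0.0, 'width': 0.08572920818690954}
```

View pics/side0.png

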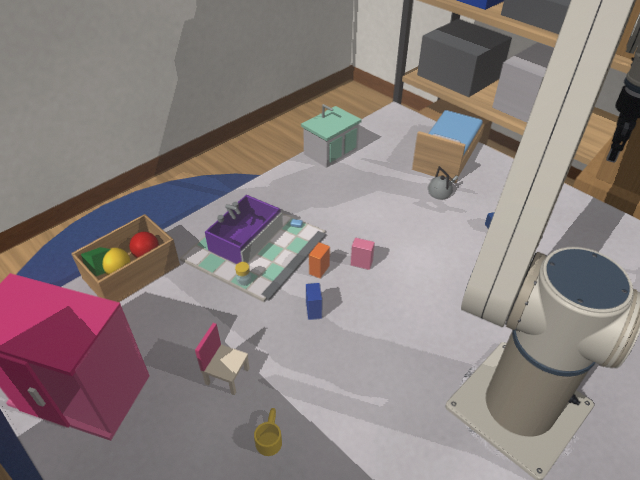

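View pics/top0.png

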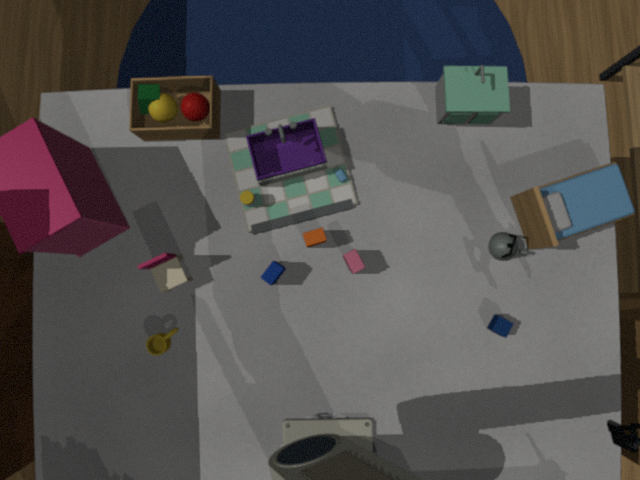

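The top view shows the orange block at about (315,237), the board's near edge from (252,230) to (356,204), the jar at (247,198) and the soap at (341,175). The pink block at (354,261) and a blue one at (273,272) stand nearby. I'll zoom in on both views.

```bash
cat > h.py <<'E'
import numpy as np, cv2
from station import robot
def ray(n,uv):
    m=robot.camera_model(n); p=cv2.undistortPoints(np.array(uv,float).reshape(-1,1,2),m["camera_matrix"],m["dist"])[:,0]
    d=np.c_[p[:,0],-p[:,1],-np.ones(len(p))]@m["pose"][:3,:3].T
    return m["pose"][:3,3],d
def onplane(n,uv,z):
    c,d=ray(n,uv); return c+d*((z-c[2])/d[:,2])[:,None]
def proj(n,P):
    m=robot.camera_model(n); q=(np.array(P,float).reshape(-1,3)-m["pose"][:3,3])@m["pose"][:3,:3]
    q=q*[1,-1,-1]; return cv2.projectPoints(q,np.zeros(3),np.zeros(3),m["camera_matrix"],m["dist"])[0][:,0]
def orange(im):
    h=cv2.cvtColor(im,cv2.COLOR_RGB2HSV); k=cv2.inRange(h,(4,150,70),(16,255,255))
    return k
E
python3 - <<'E'
from h import *
t=cv2.imread("pics/top0.png"); s=cv2.imread("pics/side0.png")
ct=cv2.resize(t[100:280,225:375],None,fx=3.3,fy=3.3,interpolation=cv2.INTER_CUBIC)
cs=cv2.resize(s[185:325,180:380],None,fx=4,fy=4,interpolation=cv2.INTER_CUBIC)
cv2.imwrite("pics/ct.png",ct);cv2.imwrite("pics/cs.png",cs)
for n,im in(("top",t),("side",s)):
    k=orange(im[:,:,::-1].copy()); 
    if n=="top":k[:200]=0
    else:k[:235]=0
    c=max(cv2.findContours(k,0,1)[0],key=cv2.contourArea); print(n,cv2.boundingRect(c),cv2.contourArea(c),cv2.minAreaRect(c)); print(cv2.approxPolyDP(c,2,True)[:,0].tolist())
E
```

```text
top (303, 228, 23, 19) 257.5 ((314.45001220703125, 236.85003662109375), (13.914020538330078, 20.55480194091797), 71.56504821777344)
[[321, 228], [303, 234], [308, 246], [325, 240]]
side (309, 243, 20, 34) 332.5 ((316.023681640625, 258.70404052734375), (16.252485275268555, 32.334964752197266), 17.818889617919922)
[[320, 243], [309, 254], [310, 273], [317, 276], [320, 258], [328, 248]]
```

View pics/ct.png

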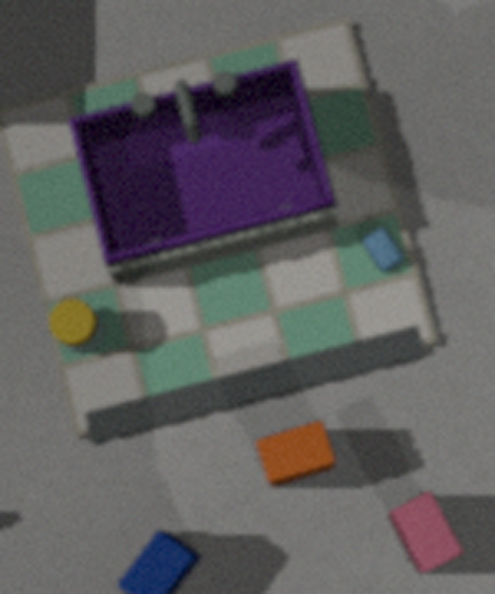

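View pics/cs.png

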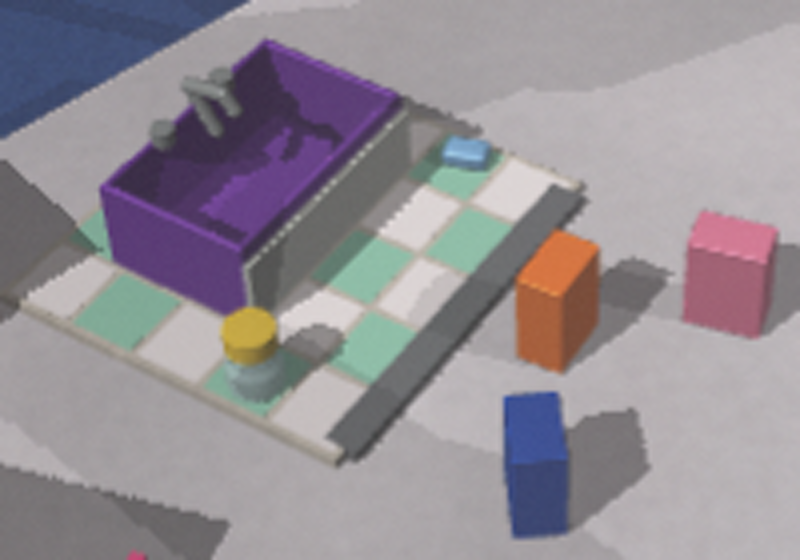

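The crops show board corners, in crop pixels, near (83,436), (440,342), (357,22) and (5,128). The block's top face spans (257,440), (322,422), (335,462) and (272,484). The jar is on the left, the soap on the right, and the grey strip runs along the low edge.

```bash
python3 - <<'E'
from h import *
f=lambda l:np.array(l,float)/3.3+[225-.35,100-.35]
g=lambda l:np.array(l,float)/4+[180-.38,185-.38]
np.set_printoptions(precision=4,suppress=True)
def show(n,P):
    print(n); print(P)
    for i in range(4):
        d=P[(i+1)%4]-P[i]; print("  side",i,np.linalg.norm(d)*1e3,np.arctan2(d[1],d[0]))
show("board top NL NR FR FL",onplane("top",f([(83,438),(440,343),(357,22),(3,128)]),.008))
show("tub rim",onplane("top",f([(107,263),(332,207),(298,62),(72,118)]),.073))
print("board side view", onplane("side",g([(340,466),(585,185),]),.008))
print("tub rim side",onplane("side",g([(245,248),(402,97),(267,40),(103,187)]),.073))
B=onplane("top",f([(272,485),(335,463),(322,421),(257,440)]),.07);show("block",B);print(B.mean(0))
S=onplane("side",g([(517,283),(560,297),(599,248),(556,231)]),.07);show("blockside",S);print(S.mean(0))
print("foot side",onplane("side",g([(518,360),(561,370),(597,310)]),0))
print("jar top",onplane("top",f([(73,321)]),.058),onplane("side",g([(250,322)]),.058),"soap",onplane("top",f([(382,249)]),.022))
P=onplane("top",f([(400,500),(430,573),(461,550),(429,493)]),.07);print("pink",P.mean(0))
P=onplane("top",f([(160,560)]),.07);print("blue",P.mean(0))
E
```

```text
board top NL NR FR FL
[[ 0.5655  0.1833  0.008 ]
 [ 0.6324 -0.0847  0.008 ]
 [ 0.8815 -0.0271  0.008 ]
 [ 0.8038  0.2441  0.008 ]]
  side 0 276.1787412900821 -1.3258724527374697
  side 1 255.56849108420977 0.22702712822902474
  side 2 282.18321366432787 1.8497494198772955
  side 3 245.9302088151744 -2.891514832658482
tub rim
[[ 0.6842  0.1553  0.073 ]
 [ 0.7216 -0.005   0.073 ]
 [ 0.8282  0.0176  0.073 ]
 [ 0.7903  0.1803  0.073 ]]
  side 0 164.55834081372953 -1.3413274223984504
  side 1 108.99915824988418 0.2088624997010637
  side 2 167.00800499971706 1.8000004827654088
  side 3 109.02042272083402 -2.9102549558661512
board side view [[ 0.5609  0.1915  0.008 ]
 [ 0.6296 -0.0795  0.008 ]]
tub rim side [[ 0.6849  0.1544  0.073 ]
 [ 0.7222 -0.0045  0.073 ]
 [ 0.8284  0.0209  0.073 ]
 [ 0.7882  0.1834  0.073 ]]
block
[[ 0.5248  0.0404  0.07  ]
 [ 0.5396 -0.0041  0.07  ]
 [ 0.5694  0.0046  0.07  ]
 [ 0.5567  0.0505  0.07  ]]
  side 0 46.84204228827284 -1.2504152380613416
  side 1 30.99340237915103 0.2828331912364269
  side 2 47.63354200337016 1.8398912111170143
  side 3 33.416255962423016 -2.8342174242327784
[0.5476 0.0229 0.07  ]
blockside
[[0.5518 0.0565 0.07  ]
 [0.5259 0.0464 0.07  ]
 [0.5384 0.0011 0.07  ]
 [0.5669 0.0092 0.07  ]]
  side 0 27.832200253813166 -2.772267400144786
  side 1 47.0848038654578 -1.2999315476687592
  side 2 29.636052735853166 0.2790878594172006
  side 3 49.61490376804715 1.8807248436329957
[0.5458 0.0283 0.07  ]
foot side [[ 0.5535  0.0551  0.    ]
 [ 0.5291  0.0421  0.    ]
 [ 0.5492 -0.0096  0.    ]]
jar top [[0.6456 0.1821 0.058 ]] [[0.6473 0.1826 0.058 ]] soap [[ 0.7015 -0.0421  0.022 ]]
pink [ 0.4922 -0.0698  0.07  ]
blue [0.4735 0.1196 0.07  ]
```

```bash
python3 -m pendant '{"linear":[[0.81,-0.83,0],[0.81,-0.83,0],[0.81,-0.83,0],[0.81,-0.83,0]],"angular":[[0,0,0],[0,0,0],[0,0,0],[0,0,0]]}' -0.4 30
python3 -m pendant '{"linear":[[0.81,-0.83,0],[0.81,-0.83,0],[0.81,-0.83,0],[0.81,-0.83,0]],"angular":[[0,0,0],[0,0,0],[0,0,0],[0,0,0]]}'
python3 -m pendant '{"linear":[[0.81,-0.83,0],[0.81,-0.83,0],[0.81,-0.83,0],[0.81,-0.83,0]],"angular":[[0,0,0],[0,0,0],[0,0,0],[0,0,0]]}'
python3 -m pendant '{"linear":[[0.5,-0.83,0],[0.5,-0.83,0],[0.5,-0.83,0],[0.5,-0.83,0],[0.5,-0.83,0]],"angular":[[0,0,0.07],[0,0,0.07],[0,0,0.07],[0,0,0.07],[0,0,0.07]]}'
```

```text
clock: 0.5
ee_pos: [0.2503, -0.4468, 0.2307]
ee_rot: [0.991, 0.134, -0.0, -0.001]
wrist_force: [0.0, -1.2, -0.0]
width: 0.0281
gripper_force: 0.0
clock: 0.9
ee_pos: [0.3344, -0.2951, 0.231]
ee_rot: [0.991, 0.134, -0.0, -0.001]
wrist_force: [-0.6, -0.9, -0.5]
width: 0.0258
gripper_force: 0.0
clock: 1.3
ee_pos: [0.419, -0.1431, 0.2313]
ee_rot: [0.991, 0.135, 0.0, -0.0]
wrist_force: [-0.9, -0.6, -0.3]
width: 0.0258
gripper_force: 0.0
clock: 1.8
ee_pos: [0.4573, -0.0052, 0.231]
ee_rot: [0.993, 0.118, -0.0, 0.0]
wrist_force: [-0.3, 0.3, -0.8]
width: 0.0253
gripper_force: 0.0
```

```bash
python3 -m pendant '{"linear":[[0.3,-0.05,0.3],[0.3,-0.05,0.6],[0.3,-0.05,0.9],[0.3,-0.05,0.9],[0.3,-0.05,0.9]],"angular":[[0,0,0],[0,0,0],[0,0,0],[0,0,0],[0,0,0]]}'; python3 - <<'E'
from h import *
s=robot.get_image("side")[:,:,::-1]; t=robot.get_image("top")[:,:,::-1]
a=cv2.resize(s[170:310,230:390],None,fx=3.5,fy=3.5,interpolation=2)
cv2.imwrite("pics/s1.png",a)
E
```

```text
clock: 2.3
ee_pos: [0.4985, 0.0104, 0.0961]
ee_rot: [0.993, 0.115, -0.002, -0.0]
wrist_force: [-0.0, 0.5, 0.6]
width: 0.0256
gripper_force: 0.0
```

View pics/s1.png

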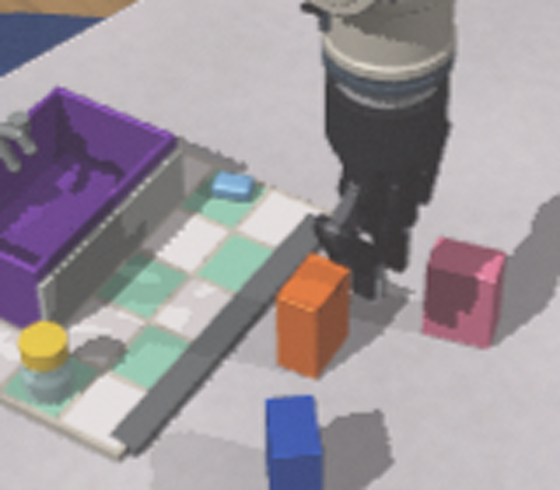

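The fingers hang behind the orange block, with the near fingertip at crop (370,293). The block is upright and untouched, and the pink and blue look-alikes are clear of the gripper.

```bash
python3 - <<'E'
from h import *
print(onplane("side",[(370/3.5+230,294/3.5+170)],.098), proj("side",[[.4985-.236*.02,.0104+.972*.02,.098]]))
E
python3 -m pendant '{"linear":[[0,0,0.1],[0,0,0.2],[0,0,0.3],[0,0,0.4],[0,0,0.45],[0,0,0.5],[0,0,0.53],[0,0,0.53]],"angular":[[0,0,0],[0,0,0],[0,0,0],[0,0,0],[0,0,0],[0,0,0],[0,0,0],[0,0,0]]}'
```

```text
[[0.49187493 0.02818395 0.098     ]] [[334.61641047 253.93860228]]
clock: 3.2
ee_pos: [0.4998, 0.0115, 0.0171]
ee_rot: [0.993, 0.116, 0.0, 0.0]
wrist_force: [0.0, 0.8, 0.2]
width: 0.0261
gripper_force: 0.0
```

```bash
python3 -m pendant '{"linear":[[0.03,0,0],[0.06,0,0],[0.08,0,0],[0.10,0,0],[0.12,0,0],[0.14,0,0],[0.15,0,0],[0.16,0,0]],"angular":[[0,0,0],[0,0,0],[0,0,0],[0,0,0],[0,0,0],[0,0,0],[0,0,0],[0,0,0]]}'
python3 -m pendant '{"linear":[[0.01,0,0],[0.02,0,0],[0.03,0,0],[0.04,0,0],[0.05,0,0],[0.06,0,0],[0.07,0,0],[0.08,0,0]],"angular":[[0,0,0],[0,0,0],[0,0,0],[0,0,0],[0,0,0],[0,0,0],[0,0,0],[0,0,0]]}'
```

```text
clock: 4.0
ee_pos: [0.5228, 0.0171, 0.0168]
ee_rot: [0.993, 0.116, -0.0, -0.0]
wrist_force: [-0.9, -0.1, 0.5]
width: 0.0254
gripper_force: 0.1
clock: 4.8
ee_pos: [0.5346, 0.0198, 0.0168]
ee_rot: [0.993, 0.116, -0.0, 0.0]
wrist_force: [-0.4, 0.6, -0.3]
width: 0.0259
gripper_force: 0.2
```

```bash
python3 -m pendant '{"linear":[[0.008,0,0],[0.016,0,0],[0.024,0,0],[0.032,0,0]],"angular":[[0,0,0],[0,0,0],[0,0,0],[0,0,0]]}'
python3 -m pendant '{"linear":[[0.006,0,0],[0.012,0,0],[0.018,0,0],[0.024,0,0]],"angular":[[0,0,0],[0,0,0],[0,0,0],[0,0,0]]}'; python3 - <<'E'
from h import *
np.set_printoptions(precision=4,suppress=True)
for n in("top","side"):
    k=orange(robot.get_image(n)); k[:200]=0
    if n=="side":k[:235]=0
    c=max(cv2.findContours(k,0,1)[0],key=cv2.contourArea); a=cv2.approxPolyDP(c,2,True)[:,0]; print(n,cv2.contourArea(c),onplane(n,a,.07)[:,:2].tolist())
E
```

```text
clock: 5.2
ee_pos: [0.5393, 0.0209, 0.0168]
ee_rot: [0.993, 0.116, -0.0, -0.0]
wrist_force: [-0.4, -0.2, -0.8]
width: 0.0259
gripper_force: 0.2
clock: 5.6
ee_pos: [0.5428, 0.0218, 0.0168]
ee_rot: [0.993, 0.116, -0.0, 0.0]
wrist_force: [0.1, 0.3, 0.6]
width: 0.0254
gripper_force: 0.2Traceback (most recent call last):
  File "<stdin>", line 6, in <module>
ValueError: max() iterable argument is empty
```

```bash
python3 -m pendant '{"linear":[[0.006,0,0],[0.012,0,0],[0.018,0,0],[0.024,0,0]],"angular":[[0,0,0],[0,0,0],[0,0,0],[0,0,0]]}'
python3 - <<'E'
from h import *
np.set_printoptions(precision=4,suppress=True)
s=robot.get_image("side");cv2.imwrite("pics/s2.png",cv2.resize(s[170:310,230:390,::-1],None,fx=3.5,fy=3.5,interpolation=2))
E
```

```text
clock: 6.05
ee_pos: [0.5463, 0.0226, 0.0168]
ee_rot: [0.993, 0.116, 0.0, -0.0]
wrist_force: [-1.0, -0.2, -0.0]
width: 0.0257
gripper_force: 0.2
```

View pics/s2.png

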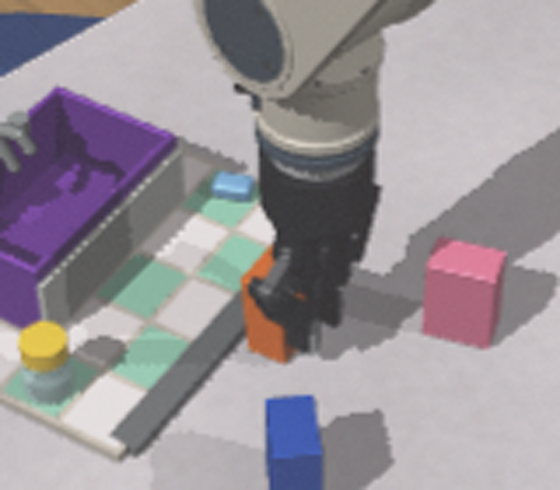

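The block is being pushed upright, with its front foot corner at about (248,352), roughly 10 mm short of the strip's face.

```bash
for i in 1; do python3 -m pendant '{"linear":[[0.006,0,0],[0.012,0,0],[0.018,0,0],[0.024,0,0]],"angular":[[0,0,0],[0,0,0],[0,0,0],[0,0,0]]}'; done
python3 -m pendant '{"linear":[[0.005,0,0],[0.01,0,0],[0.015,0,0]],"angular":[[0,0,0],[0,0,0],[0,0,0]]}'
```

```text
clock: 6.5
ee_pos: [0.5498, 0.0234, 0.0168]
ee_rot: [0.993, 0.116, -0.0, -0.0]
wrist_force: [-0.6, 0.2, -0.5]
width: 0.0257
gripper_force: 0.2
clock: 6.8
ee_pos: [0.552, 0.024, 0.0168]
ee_rot: [0.993, 0.116, -0.0, 0.0]
wrist_force: [-0.9, -1.3, -0.6]
width: 0.0259
gripper_force: 0.2
```

```bash
python3 -m pendant '{"linear":[[0.005,0,0],[0.01,0,0],[0.015,0,0]],"angular":[[0,0,0],[0,0,0],[0,0,0]]}'
```

```text
clock: 7.1
ee_pos: [0.5542, 0.0245, 0.0168]
ee_rot: [0.993, 0.116, 0.0, 0.0]
wrist_force: [0.5, -1.5, -0.2]
width: 0.0257
gripper_force: 0.2
```

```bash
python3 -m pendant '{"linear":[[0.005,0,0],[0.01,0,0],[0.015,0,0]],"angular":[[0,0,0],[0,0,0],[0,0,0]]}'
```

```text
clock: 7.4
ee_pos: [0.5553, 0.0248, 0.0167]
ee_rot: [0.993, 0.116, -0.001, 0.0]
wrist_force: [-4.9, -2.3, 4.1]
width: 0.0258
gripper_force: 2.3
```

```bash
python3 -m pendant '{"linear":[[0.005,0,0],[0.01,0,0],[0.015,0,0]],"angular":[[0,0,0],[0,0,0],[0,0,0]]}'
```

```text
clock: 7.7
ee_pos: [0.5555, 0.025, 0.0165]
ee_rot: [0.993, 0.116, -0.003, -0.0]
wrist_force: [-9.5, -3.7, 7.6]
width: 0.0255
gripper_force: 4.6
```

```bash
python3 -m pendant '{"linear":[[-0.005,0,0],[-0.01,0,0],[-0.01,0,0],[-0.01,0,0],[-0.01,0,0]],"angular":[[0,0,0],[0,0,0],[0,0,0],[0,0,0],[0,0,0]]}'
python3 -m pendant '{"linear":[[-0.02,0,0],[-0.05,0,0],[-0.1,0,0],[-0.1,0,0],[-0.1,0,0]],"angular":[[0,0,0],[0,0,0],[0,0,0],[0,0,0],[0,0,0]]}'
python3 - <<'E'
from h import *
s=robot.get_image("side");cv2.imwrite("pics/s3.png",cv2.resize(s[170:310,230:390,::-1],None,fx=3.5,fy=3.5,interpolation=2))
E
```

```text
clock: 8.2
ee_pos: [0.5555, 0.0249, 0.0165]
ee_rot: [0.993, 0.116, -0.002, -0.0]
wrist_force: [-5.0, -2.1, 2.8]
width: 0.0258
gripper_force: 2.9
clock: 8.7
ee_pos: [0.5425, 0.0217, 0.0169]
ee_rot: [0.993, 0.116, 0.0, -0.0]
wrist_force: [0.5, -0.6, 0.2]
width: 0.0256
gripper_force: 0.0
```

View pics/s3.png

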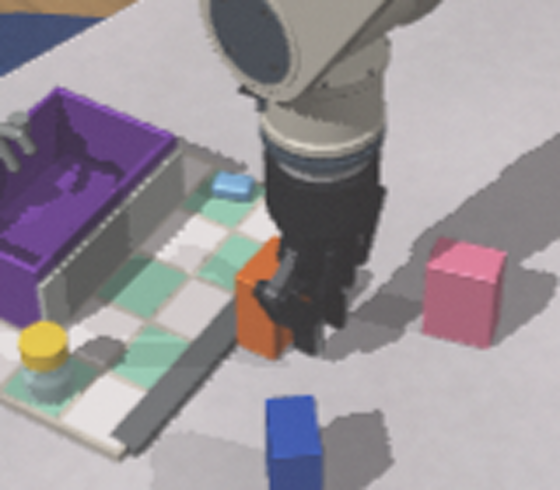

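The block stands upright with its foot at the strip's face, front corner at about (238,347). Now I raise the fingers and push slowly near the top.

```bash
python3 -m pendant '{"linear":[[0,0,-0.08],[0,0,-0.16],[0,0,-0.25],[0,0,-0.25],[0.03,0,-0.25],[0.05,0,-0.25],[0.06,0,-0.25],[0.07,0,-0.25]],"angular":[[0,0,0],[0,0,0],[0,0,0],[0,0,0],[0,0,0],[0,0,0],[0,0,0],[0,0,0]]}'
python3 -m pendant '{"linear":[[0.007,0,0],[0.014,0,0],[0.021,0,0],[0.028,0,0],[0.035,0,0],[0.042,0,0],[0.049,0,0],[0.056,0,0]],"angular":[[0,0,0],[0,0,0],[0,0,0],[0,0,0],[0,0,0],[0,0,0],[0,0,0],[0,0,0]]}'
python3 -m pendant '{"linear":[[0.007,0,0],[0.014,0,0],[0.021,0,0],[0.028,0,0],[0.035,0,0],[0.042,0,0],[0.049,0,0],[0.056,0,0]],"angular":[[0,0,0],[0,0,0],[0,0,0],[0,0,0],[0,0,0],[0,0,0],[0,0,0],[0,0,0]]}'
```

```text
clock: 9.55
ee_pos: [0.5526, 0.0242, 0.0538]
ee_rot: [0.993, 0.116, -0.0, -0.0]
wrist_force: [0.5, -0.5, 0.4]
width: 0.0255
gripper_force: 0.0
clock: 10.35
ee_pos: [0.5609, 0.0261, 0.0544]
ee_rot: [0.993, 0.116, -0.0, 0.0]
wrist_force: [-0.4, 0.3, 0.6]
width: 0.0257
gripper_force: 0.3
clock: 11.15
ee_pos: [0.5691, 0.028, 0.0543]
ee_rot: [0.993, 0.116, 0.0, -0.0]
wrist_force: [-0.3, -0.2, -0.0]
width: 0.0256
gripper_force: 0.2
```

```bash
python3 -m pendant '{"linear":[[0.006,0,0],[0.012,0,0],[0.018,0,0],[0.024,0,0],[0.03,0,0],[0.036,0,0],[0.042,0,0],[0.048,0,0]],"angular":[[0,0,0],[0,0,0],[0,0,0],[0,0,0],[0,0,0],[0,0,0],[0,0,0],[0,0,0]]}'
python3 - <<'E'
from h import *
s=robot.get_image("side");cv2.imwrite("pics/s4.png",cv2.resize(s[170:310,230:390,::-1],None,fx=3.5,fy=3.5,interpolation=2))
E
```

```text
clock: 11.95
ee_pos: [0.5761, 0.0297, 0.0543]
ee_rot: [0.993, 0.116, 0.0, 0.0]
wrist_force: [0.2, -0.6, -0.0]
width: 0.0255
gripper_force: 0.1
```

View pics/s4.png

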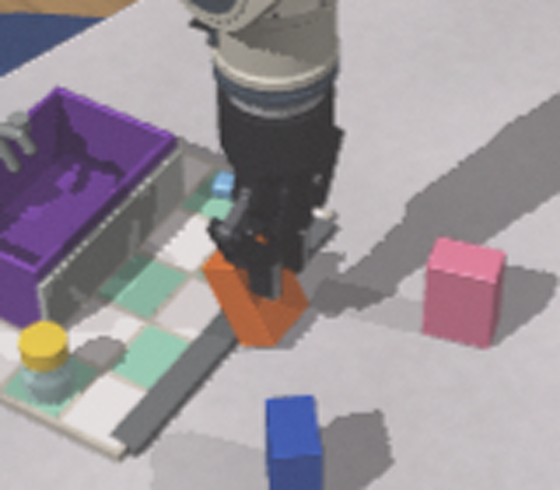

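The block is tilted about 0.4 rad over the strip, its lower corner still at (240,345). I'll keep pushing slowly.

```bash
python3 -m pendant '{"linear":[[0.006,0,0],[0.012,0,0],[0.018,0,0],[0.024,0,0],[0.03,0,0],[0.036,0,0],[0.042,0,0],[0.048,0,0]],"angular":[[0,0,0],[0,0,0],[0,0,0],[0,0,0],[0,0,0],[0,0,0],[0,0,0],[0,0,0]]}'
python3 - <<'E'
from h import *
k=orange(robot.get_image("side"));k[:235]=0;c=max(cv2.findContours(k,0,1)[0],key=cv2.contourArea);print(cv2.boundingRect(c),cv2.contourArea(c))
E
```

```text
clock: 12.8
ee_pos: [0.5831, 0.0313, 0.0543]
ee_rot: [0.993, 0.116, 0.0, 0.0]
wrist_force: [0.6, 0.6, 0.6]
width: 0.0255
gripper_force: 0.0
(281, 241, 32, 26) 370.5
```

```bash
python3 -m pendant '{"linear":[[-0.08,0,0],[-0.16,0,0],[-0.24,0,0],[-0.24,0,0],[-0.24,0,0]],"angular":[[0,0,0],[0,0,0],[0,0,0],[0,0,0],[0,0,0]]}'
python3 - <<'E'
from h import *
s=robot.get_image("side");cv2.imwrite("pics/s5.png",cv2.resize(s[170:310,200:360,::-1],None,fx=4,fy=4,interpolation=2))
E
```

```text
clock: 13.35
ee_pos: [0.5477, 0.0229, 0.0545]
ee_rot: [0.993, 0.116, 0.0, -0.0]
wrist_force: [0.5, -0.1, 0.0]
width: 0.0255
gripper_force: 0.0
```

View pics/s5.png

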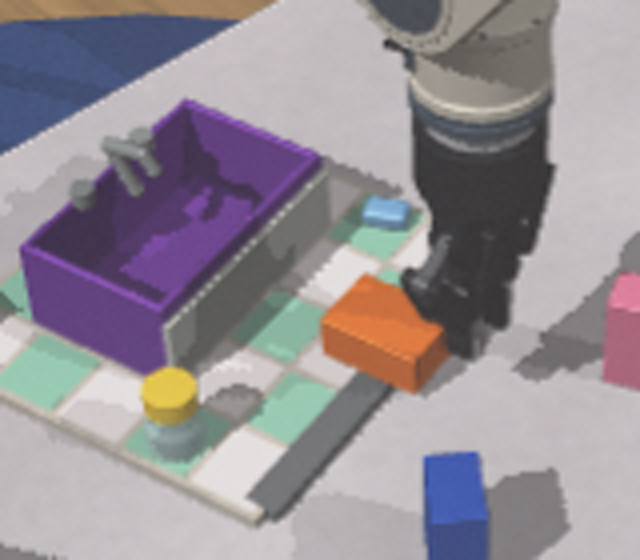

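The block lies flat across the strip pointing at the tub. Its upper left edge runs (325,323)→(418,355), and its far corner is at (368,277).

```bash
python3 - <<'E'
from h import *
np.set_printoptions(precision=4,suppress=True)
g=lambda l:np.array(l,float)/4+[200-.38,170-.38]
P=onplane("side",g([(368,277),(324,323),(418,357)]),.04);print(P)
for a,b in((1,0),(2,1)):
    d=P[b]-P[a];print(np.linalg.norm(d),np.arctan2(d[1],d[0]))
u=np.array([.973,.23]);v=np.array([-.23,.973]);T=np.array([.5477,.0229])
print("u,v rel TCP",(P[:,:2]-T)@u,(P[:,:2]-T)@v)
# panel base line, board z=.008
Q=onplane("side",g([(170,368),(322,240)]),.008);print(Q,np.arctan2(*(Q[0]-Q[1])[:2][::-1])-np.pi/2,(Q[:,:2]-T)@u)
E
```

```text
[[0.6454 0.0273 0.04  ]
 [0.6343 0.0742 0.04  ]
 [0.5727 0.0529 0.04  ]]
0.048188042599712835 -1.3389405643423704
0.06520407549999883 0.33267168490901433
u,v rel TCP [0.096  0.096  0.0312] [-0.0182  0.03    0.0235]
[[0.6969 0.149  0.008 ]
 [0.7179 0.0035 0.008 ]] 0.14353582113593166 [0.1742 0.1612]
```

```bash
python3 -m pendant '{"linear":[[0,-0.03,0.07],[0,-0.03,0.14],[0,-0.03,0.21],[0,-0.03,0.21],[0.03,-0.03,0.21],[0.05,-0.03,0.21],[0.07,-0.03,0.21],[0.08,-0.03,0.21]],"angular":[[0,0,0],[0,0,0],[0,0,0],[0,0,0],[0,0,0],[0,0,0],[0,0,0],[0,0,0]]}'
python3 -m pendant '{"linear":[[0.01,0,0],[0.02,0,0],[0.03,0,0],[0.04,0,0],[0.05,0,0],[0.06,0,0],[0.07,0,0],[0.08,0,0]],"angular":[[0,0,0],[0,0,0],[0,0,0],[0,0,0],[0,0,0],[0,0,0],[0,0,0],[0,0,0]]}'
python3 -m pendant '{"linear":[[0.01,0,0],[0.02,0,0],[0.03,0,0],[0.04,0,0],[0.05,0,0],[0.06,0,0],[0.07,0,0],[0.08,0,0]],"angular":[[0,0,0],[0,0,0],[0,0,0],[0,0,0],[0,0,0],[0,0,0],[0,0,0],[0,0,0]]}'
```

```text
clock: 14.2
ee_pos: [0.5594, 0.0302, 0.0232]
ee_rot: [0.993, 0.116, 0.001, 0.0]
wrist_force: [-0.1, -0.1, -1.2]
width: 0.026
gripper_force: 0.0
clock: 15.0
ee_pos: [0.5703, 0.033, 0.0228]
ee_rot: [0.993, 0.116, -0.0, -0.0]
wrist_force: [-0.6, 0.0, -0.1]
width: 0.0259
gripper_force: 0.3
clock: 15.8
ee_pos: [0.5821, 0.0357, 0.0228]
ee_rot: [0.993, 0.116, -0.0, -0.0]
wrist_force: [-1.1, -0.4, 0.0]
width: 0.0257
gripper_force: 0.2
```

```bash
python3 -m pendant '{"linear":[[0.01,0,0],[0.02,0,0],[0.03,0,0],[0.04,0,0],[0.05,0,0],[0.06,0,0],[0.07,0,0],[0.08,0,0]],"angular":[[0,0,0],[0,0,0],[0,0,0],[0,0,0],[0,0,0],[0,0,0],[0,0,0],[0,0,0]]}'
python3 - <<'E'
from h import *
s=robot.get_image("side");cv2.imwrite("pics/s6.png",cv2.resize(s[170:310,200:360,::-1],None,fx=4,fy=4,interpolation=2))
E
```

```text
clock: 16.6
ee_pos: [0.5937, 0.0385, 0.0228]
ee_rot: [0.993, 0.116, -0.0, -0.0]
wrist_force: [-1.5, -0.3, -0.7]
width: 0.0257
gripper_force: 0.2
```

View pics/s6.png

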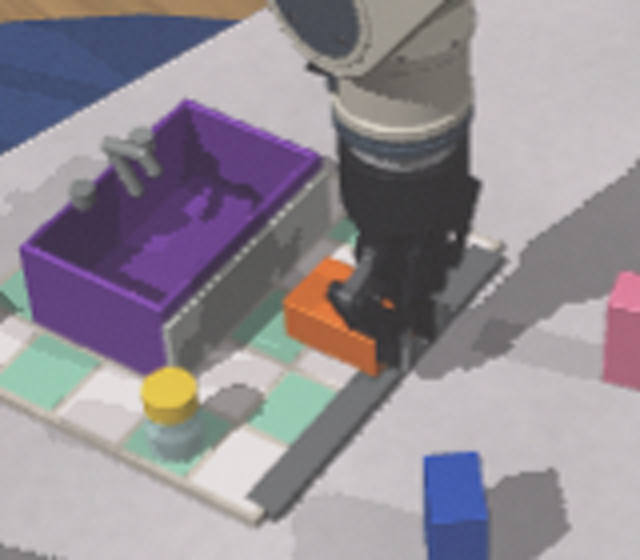

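The block slides square, front lower corner at (286,333). The panel base is still roughly 20 to 40 mm away.

```bash
python3 -m pendant '{"linear":[[0.01,0,0],[0.02,0,0],[0.03,0,0],[0.04,0,0],[0.05,0,0],[0.06,0,0]],"angular":[[0,0,0],[0,0,0],[0,0,0],[0,0,0],[0,0,0],[0,0,0]]}'
```

```text
clock: 17.25
ee_pos: [0.6025, 0.0406, 0.0228]
ee_rot: [0.993, 0.116, -0.0, -0.0]
wrist_force: [-1.0, 0.2, -0.2]
width: 0.0256
gripper_force: 0.3
```

```bash
python3 -m pendant '{"linear":[[0.005,0,0],[0.01,0,0],[0.015,0,0]],"angular":[[0,0,0],[0,0,0],[0,0,0]]}'
```

```text
clock: 17.55
ee_pos: [0.6046, 0.041, 0.0228]
ee_rot: [0.993, 0.116, -0.0, -0.0]
wrist_force: [-2.1, 0.2, -0.4]
width: 0.0257
gripper_force: 0.4
```

```bash
python3 -m pendant '{"linear":[[0.005,0,0],[0.01,0,0],[0.015,0,0]],"angular":[[0,0,0],[0,0,0],[0,0,0]]}'
```

```text
clock: 17.85
ee_pos: [0.6068, 0.0416, 0.0228]
ee_rot: [0.993, 0.116, -0.0, -0.0]
wrist_force: [-0.7, -0.5, -0.2]
width: 0.0257
gripper_force: 0.5
```

```bash
free(){ python3 -c "
from station import robot;import sys;s=robot.state();print(s['clock'],s['ee_pos'][:2],s['wrist_force'],s['gripper_force']);sys.exit(s['gripper_force']>1)"; }
python3 -m pendant '{"linear":[[0.005,0,0],[0.01,0,0]],"angular":[[0,0,0],[0,0,0]]}' >/dev/null; free && 
python3 -m pendant '{"linear":[[0.005,0,0],[0.01,0,0]],"angular":[[0,0,0],[0,0,0]]}' >/dev/null; free && 
python3 -m pendant '{"linear":[[0.005,0,0],[0.01,0,0]],"angular":[[0,0,0],[0,0,0]]}' >/dev/null; free && 
python3 -m pendant '{"linear":[[0.005,0,0],[0.01,0,0]],"angular":[[0,0,0],[0,0,0]]}' >/dev/null; free && 
python3 -m pendant '{"linear":[[0.005,0,0],[0.01,0,0]],"angular":[[0,0,0],[0,0,0]]}' >/dev/null; free && 
python3 -m pendant '{"linear":[[0.005,0,0],[0.01,0,0]],"angular":[[0,0,0],[0,0,0]]}' >/dev/null; free
```

```text
18.05 [0.60829674 0.04195201] [-0.54223796  0.11743623  0.75420339] 0.4911010153591633
18.25 [0.60972389 0.04228608] [-0.61844033  0.22076235  0.70014846] 0.5120839923620224
18.45 [0.61124527 0.04264841] [-1.10490143 -0.95406009  0.17639669] 0.5052067385986447
18.65 [0.61268034 0.04298757] [-0.91550919 -1.24192313  0.59697575] 0.5061188573017716
18.85 [0.61412984 0.04331811] [-0.89592661 -0.12304905  1.63340016] 0.5098447389900684
19.05 [0.61558628 0.04368423] [-0.73108608  0.07174873  0.99008831] 0.5054916255176067
```

```bash
free(){ python3 -c "
from station import robot;import sys;s=robot.state();print(s['clock'],s['ee_pos'][:2],s['wrist_force'],s['gripper_force']);sys.exit(s['gripper_force']>1)"; }
python3 -m pendant '{"linear":[[0.005,0,0],[0.01,0,0]],"angular":[[0,0,0],[0,0,0]]}' >/dev/null; free && 
python3 -m pendant '{"linear":[[0.005,0,0],[0.01,0,0]],"angular":[[0,0,0],[0,0,0]]}' >/dev/null; free && 
python3 -m pendant '{"linear":[[0.005,0,0],[0.01,0,0]],"angular":[[0,0,0],[0,0,0]]}' >/dev/null; free && 
python3 -m pendant '{"linear":[[0.005,0,0],[0.01,0,0]],"angular":[[0,0,0],[0,0,0]]}' >/dev/null; free && 
python3 -m pendant '{"linear":[[0.005,0,0],[0.01,0,0]],"angular":[[0,0,0],[0,0,0]]}' >/dev/null; free && 
python3 -m pendant '{"linear":[[0.005,0,0],[0.01,0,0]],"angular":[[0,0,0],[0,0,0]]}' >/dev/null; free
```

```text
19.25 [0.61704414 0.04401615] [-1.26291151 -0.03751837  0.578247  ] 0.5055733770132065
19.45 [0.61852472 0.04439746] [ 0.03647572 -0.37052763  0.97310904] 0.5071535753086209
19.65 [0.6199733  0.04470814] [-1.48636694 -0.81943493  1.77114345] 0.506415031850338
19.85 [0.62141552 0.04505294] [-1.57121154 -0.12702121  0.18828006] 0.5070406151935458
20.05 [0.62233971 0.04527908] [-4.20805271 -1.84558647  3.9306275 ] 2.193371057510376
20.05 [0.62233971 0.04527908] [-4.20805271 -1.84558647  3.9306275 ] 2.193371057510376
```

```bash
python3 -m pendant '{"linear":[[0.002,0,0],[0.004,0,0],[0.004,0,0]],"angular":[[0,0,0],[0,0,0],[0,0,0]]}'; python3 -m pendant '{"linear":[[0,0,0],[0,0,0]],"angular":[[0,0,0],[0,0,0]]}'
```

```text
clock: 20.35
ee_pos: [0.6223, 0.0453, 0.0227]
ee_rot: [0.993, 0.116, -0.001, 0.0]
wrist_force: [-5.2, -2.3, 4.1]
width: 0.0257
gripper_force: 2.7
clock: 20.55
ee_pos: [0.6223, 0.0453, 0.0227]
ee_rot: [0.993, 0.116, -0.001, 0.0]
wrist_force: [-6.2, -0.6, 3.9]
width: 0.0258
gripper_force: 2.7
```

```bash
python3 -m pendant '{"linear":[[0.003,0,0],[0.005,0,0],[0.005,0,0],[0.005,0,0]],"angular":[[0,0,0],[0,0,0],[0,0,0],[0,0,0]]}'; python3 -m pendant '{"linear":[[0,0,0],[0,0,0],[0,0,0]],"angular":[[0,0,0],[0,0,0],[0,0,0]]}'
```

```text
clock: 20.95
ee_pos: [0.6223, 0.0453, 0.0226]
ee_rot: [0.993, 0.116, -0.002, 0.0]
wrist_force: [-7.4, -2.7, 5.3]
width: 0.0257
gripper_force: 3.8
clock: 21.25
ee_pos: [0.6223, 0.0453, 0.0226]
ee_rot: [0.993, 0.116, -0.002, 0.0]
wrist_force: [-8.1, -2.5, 5.7]
width: 0.0257
gripper_force: 3.8
```

```bash
python3 -m pendant '{"linear":[[-0.005,0,0],[-0.01,0,0],[-0.015,0,0],[-0.03,0,0],[-0.1,0,0],[-0.25,0,0],[-0.4,0,0],[-0.4,0,0]],"angular":[[0,0,0],[0,0,0],[0,0,0],[0,0,0],[0,0,0],[0,0,0],[0,0,0],[0,0,0]]}'
python3 -m pendant '{"linear":[[0,0,-0.3],[0,0,-0.6],[0,0,-0.9],[-0.3,0,-1],[-0.8,0,-1],[-0.8,0,-1],[-0.8,0,-1]],"angular":[[0,0,0],[0,0,0],[0,0,0],[0,0,0],[0,0,0],[0,0,0],[0,0,0]]}'
python3 - <<'E'
from h import *
s=robot.get_image("side");t=robot.get_image("top")
a=cv2.resize(s[180:310,200:350,::-1],(450,390),interpolation=2);b=cv2.resize(t[110:240,225:335,::-1],(330,390),interpolation=2)
cv2.imwrite("pics/s7.png",np.hstack([a,b]))
E
```

```text
clock: 22.05
ee_pos: [0.5619, 0.0313, 0.0224]
ee_rot: [0.993, 0.116, -0.002, -0.0]
wrist_force: [-0.6, -0.3, -0.6]
width: 0.0254
gripper_force: 0.0
clock: 22.75
ee_pos: [0.4457, 0.0038, 0.173]
ee_rot: [0.993, 0.116, -0.001, -0.0]
wrist_force: [0.8, 0.4, -0.1]
width: 0.0255
gripper_force: 0.0
```

View pics/s7.png

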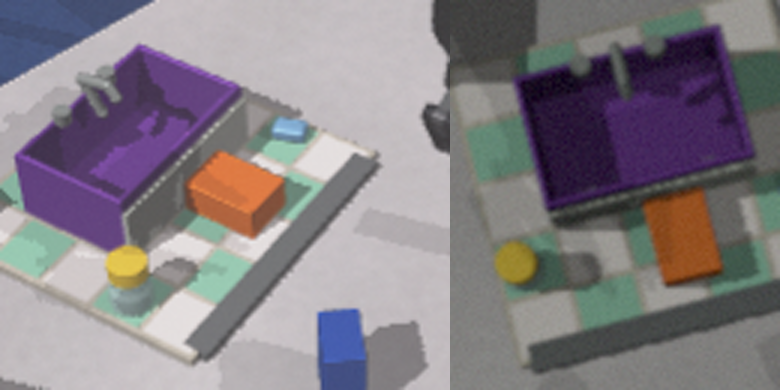

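The block lies flat and square with its end against the white panel (top-crop corners about (645,200), (700,190), (722,275) and (665,285)). Jar and soap haven't moved, and the gripper is clear.

```bash
python3 -c "
from station import robot
print(robot.hand_in())"
```

```text
the job is handed in; nothing more can be done
None
```

I've handed the job in: the block slid to the strip, tipped slowly over it and now lies square against the tub's white panel after a press of about 8 N at the wrist (roughly 7 N on the tub). It took about 23 s of the 72 s and moved no other toy that I could see; the hand-in returned no verdict.

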